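# Next sample under the magnet

### The arm

A 6-joint arm with a two-finger parallel gripper is mounted at the origin on the work surface. World frame = base frame: x ahead of the robot, y to its left, z up, the work surface at z = 0. Lengths are in m, angles in degrees, forces in N, time in s.
With the tool pointing down it reaches from about 0.4 to 0.825 m from the base axis. Payload 7 kg.
Tool frame: the origin (TCP) lies between the finger pads; the fingertips stand ctrl.nose_length ahead of it and the grasp point (between the pads) lies 2 mm behind it (ctrl.nose_length is the distance from the TCP to the fingertips, in m); z points along the fingers, y is the line along which they close (so a half turn about z gives the same grasp; the last joint's range is limited). The gripper opens to 88 mm and grips with 3 to 60 N. Pads are 19 mm wide; open, the fingers measure 130 mm over their backs; the gripper's body (78 mm by 193 mm) begins 47 mm behind the grasp point.
Start: joints at [91.049, 20.546, 0.682, 0, -70.136, -16.507], TCP at [0.18, 0.651, 0.244] pointing down, gripper open.
Joint ranges: [-176.03, 176.03], [-82.01, 121.73], [-58.28, 71.71], [-173.87, 95.51], [-174.79, -0.11], [-173.66, 173.66]. Speed limits (degrees/s): [136.94, 136.94, 172.46, 180, 180, 180].

### API

Orientations are given as [roll, pitch, yaw] about the fixed x, y, z axes, in that order (R = Rz(yaw) Ry(pitch) Rx(roll)).
In Python, from plant import ctrl gives the robot as it stands.
- The arm moves only by the tool apply_moves, never from a script. Its argument "commands" is a list of rows, each a list of 3 entries, a list of its own where there are three numbers: the shift along the world's x, y, z in cm, then the turn about the world's z in rad, then the closure, from 0 (fully open) to 1 (shut). In form: [[[x, y, z], turn, jaw], ...]. A call has 1 to 20 rows; each row is the pose to reach, as a shift and turn from the pose commanded when the call began; what a row does not reach only later rows make up. A row lasts 1/12 s, in which the tool goes at most 41.7 mm and 7.16 degrees, less where a joint would pass 70% of its speed; a pose out of reach is approached as far as the arm can. A call with a gripper value outside its range is refused whole. The fingers move at their own pace and stop on an object; the grip force is fixed at half the most. Time passes only in rows, so rows that repeat a pose let the fingers close. It gives the time, the measured TCP pose, the force, the opening and the grip force at its end, in the units of the state.
- ctrl.get_obs(): the state, without advancing time (a new reading comes with each control period).
- ctrl.snapshot(name): name is "side" or "top" or "wrist"; returns a dict with "img" (384x512x3 uint8, red, green, blue), "fx", "fy", "cx", "cy" (pixels), "T" (4x4, takes a point from camera to world coordinates). Camera axes: x right, y up, looking along -z (the intrinsics and any distortion apply to the point x, -y, -z); pixel columns grow to the right and rows downward; lengths in m; the calibration is good to about 2 mm. A picture is of the moment at which its call begins. There is no depth.
- ctrl.close_job(): hands the job in; it is judged then, once.
Trained networks look in a picture, given as the dict that the camera call returned (one of the last four; its "shot" number tells which), for a name from the list of things; names that differ only in an ending like _2 or _b are one class to them, and where a whole thing is asked for, a point or a joint stands for the part that bears it (a point fixed in the world has none). Each returns a list of dicts, best first, with "score" (0 to 1); they miss things now and then, are a little off and sometimes report something else, mostly with a low value. They report only what shows in the picture. A call takes as long as a camera call.
- ctrl.search_frame(picture, target): "at" ([column, row] in pixels, amid what is visible of it).
- ctrl.spot_point(picture, target): "at" ([column, row] in pixels: a listed point, or the origin of a listed thing).
The state is a dict: "clock": time; "joint_pos": joint angles; "qvel": joint speeds; "tau": joint torques, N m; "tool_pos": TCP position; "orientation": TCP orientation; "force": force on the tool from outside, world axes, zero at the start; "moment": the same for the moment, N m; "opening": finger opening in m; "gripper_force": force on a finger pad.
Only numpy, scipy, OpenCV 4.12 (cv2) and the standard library are available. Lean on these libraries where they do the work, as an engineer would, in place of code of your own. Each camera call takes 0.05 s, during which the arm holds its last target. There are 200 camera calls.

### The job

Exchange the rubber bung on the compass-rose turntable with the steel slug in the kit box: stand the slug on the bung's pad and the bung upright in the bay the slug came from. Turn the rose one click, whichever way brings the slug under the horseshoe magnet, and leave it settled in the click. Do not bump the magnet or disturb the other things; the brass weight stays on its own pad.

Things in the scene. Friction and masses are not known exactly. Their poses are not given: they have to be found in the camera images.
- box: Fixed pine kit box, 256 mm (its x) by 120 mm (its y); origin at the centre of its underside. Walls 38 mm high, 8 mm thick; inner floor 22 mm above the desk. Two dividers (12 mm above that floor, 6 mm thick, at x = -40 and +40 mm) make three bays in a row, centres at x = -80, 0, +80 mm, y = 0. Its lid stands open along the +y wall.
- lid_top (a point): Middle of the upper edge of the box's hollow pine lid, fixed propped open: 256 mm long, 36 mm deep, hinged on the +y wall's rim, rising to 154 mm above the desk and leaning outward (+y) 15 degrees; a thin brass stay joins it to the box's +x end.
- stand: Fixed test stand; origin on the desk at the rose's axis. Round wooden base of radius 105 mm; along its own +x a wooden post (22 x 30 mm, centre 155 mm from the axis, 215 mm tall) with an arm at 207 to 223 mm height carries the magnet over the rose.
- rose (a joint): Turn (rad) of the white plastic compass rose on the stand, positive anticlockwise from above; starts at 0. Disc of radius 110 mm, top face 46 mm above the desk. Click stops (sprung ball): -1.257, 0, +1.257 (72 degrees). About 3 N at the peg takes it out of a stop, it turns freely between stops and clicks home within about 0.05 rad of one. Cannot pass +-1.36.
- peg_top (a point): Centre of the top of the rose's upright steel turning peg: 14 mm diameter, 50 mm tall, 90 mm from the axis, on the side away from the magnet at the start; turns with the rose.
- pad_a (a point): Centre of one of the rose's two sample pads, on the rose's top face, 85 mm from the axis, +72 degrees from the magnet at the start; a raised rim 4 mm high of 20.5 mm inner and 24.5 mm outer radius surrounds it. Turns with the rose; samples stand loose and tip over if it is jerked.
- pad_b (a point): The other sample pad, alike, at -72 degrees from the magnet at the start.
- test_spot (a point): Fixed point on the level of the rose's top face straight under the magnet, 85 mm from the axis along the stand's +x; a pad comes here when the rose clicks one stop.
- magnet: Fixed red and silver horseshoe magnet, poles down, over the test spot: 60 mm wide along the stand's x, 17 mm thick, from 122 mm to 205 mm above the desk (29 mm above the samples on the rose). It exerts no pull in this scene. The body's origin is that of the stand.
- slug: Cylindrical steel slug, diameter 29 mm, 45 mm tall, about 0.23 kg, standing in one of the box's bays; origin at the centre of its underside, z up.
- bung: Black rubber bung, 45 mm tall, tapering from 31 mm diameter at the top to 27 mm at the underside, about 40 g, standing on one of the pads; origin at the centre of its underside, z up.
- weight: Brass knobbed weight, diameter 30 mm, 47 mm tall overall (body 30 mm, knob 18 mm wide), about 0.2 kg, standing on the other pad; it stays there. Origin at the centre of its underside.
- top: Pear-shaped wooden spinning top stood on its crown in a bay with its iron spindle up: 38 mm diameter, 55 mm tall. It stays there. Origin at the centre of its underside.
- spool: Flanged wooden spool standing in a bay, 34 mm diameter, 44 mm tall. It stays there. Origin at the centre of its underside.
- compass: Small round brass plotting compass lying on the desk between the stand and the box, 44 mm diameter, 15 mm high. It stays there. Origin at the centre of its underside.

How it is judged:
By the outcome, as a careful person would: the job done as asked, in the order asked, and still so for the second after the job is handed in, with the robot touching nothing.
It also fails if it takes over 72 s, if anything falls off the work surface, if the arm or the gripper's body presses on something with over 40 N, if the wrist force passes 120 N, or if a joint passes its speed limit or range.

## Working session

There is one attempt and no reset: what is moved stays moved. The work goes in short steps, Python scripts to look and compute and a tool call to move; the robot and the scene stay as the last step left them, time stands still between calls to the robot, and variables do not carry over. Pictures are saved under pics/ and viewed, at most 10 in all, crops included, and the job is handed in when it is done.

Besides the shell and the picture viewer there is one more tool, called after ">>>" as name(argument=value, ...) on one line, values as JSON. apply_moves: Moves the arm, as the interface text tells. Its arguments: {"type":"object","properties":{"commands":{"type":"array"}},"required":["commands"]}

```bash
mkdir -p pics; ls; cat > h.py <<'E'
import numpy as np, cv2
from plant import ctrl
def ray(s,px):
    T=np.array(s["T"]); d=np.array([(px[0]-s["cx"])/s["fx"],-(px[1]-s["cy"])/s["fy"],-1.0])
    return T[:3,3],T[:3,:3]@d
def atz(s,px,z):
    o,d=ray(s,px); return o+d*(z-o[2])/d[2]
def proj(s,P):
    T=np.array(s["T"]); p=T[:3,:3].T@(np.array(P)-T[:3,3])
    return np.array([s["cx"]+s["fx"]*p[0]/-p[2], s["cy"]-s["fy"]*p[1]/-p[2]])
def save(s,n): cv2.imwrite(f"pics/{n}.png",s["img"][:,:,::-1])
E
python3 - <<'E'
from h import *
np.set_printoptions(precision=3,suppress=True)
o=ctrl.get_obs(); print(o["tool_pos"],o["orientation"],o["opening"],ctrl.nose_length,o["clock"])
Z=dict(stand=0,peg_top=.096,pad_a=.046,test_spot=.046,slug=.022,bung=.046,weight=.046,top=.022,spool=.022,compass=0,box=0,lid_top=.154)
for c in ("top","side"):
    s=ctrl.snapshot(c); save(s,c+"1"); print(c,s.keys(),s["fx"],s["cx"],s["cy"],np.array(s["T"])[:3,3])
    for k,z in Z.items():
        for r in ctrl.spot_point(s,k)[:2]: print(k,np.round(r["at"],1),round(r["score"],2),atz(s,r["at"],z))
a=cv2.imread("pics/top1.png");b=cv2.imread("pics/side1.png")
cv2.imwrite("pics/both.png",np.vstack([a,b])[:, :]) 
E
```

```text
pics
[0.18  0.65  0.243] [179.905  -0.008 -15.466] 0.0874424275099369 0.017 0.0
top dict_keys(['img', 'fx', 'fy', 'cx', 'cy', 'T', 'shot']) 469.6456683690075 262.71011953579523 193.89529406194367 [0.433 0.05  1.239]
stand [347.6 211.8] 0.65 [ 0.506 -0.165  0.   ]
peg_top [319.  193.3] 0.74 [ 0.545 -0.079  0.096]
peg_top [262.5 209.6] 0.7 [0.503 0.059 0.096]
pad_a [349.9 245. ] 0.71 [ 0.42  -0.163  0.046]
pad_a [372.6 186. ] 0.64 [ 0.571 -0.221  0.046]
test_spot [376.7 222.5] 0.65 [ 0.478 -0.231  0.046]
slug [189.1 228.8] 0.49 [0.454 0.249 0.022]
slug [321.7 196.2] 0.26 [ 0.545 -0.094  0.022]
bung [345.4 241.4] 0.58 [ 0.429 -0.152  0.046]
weight [368.3 185.1] 0.51 [ 0.573 -0.21   0.046]
weight [133.9 209.3] 0.3 [0.501 0.387 0.046]
top [180.3 172.7] 0.66 [0.6   0.276 0.022]
top [182.3 200.5] 0.37 [0.527 0.269 0.022]
spool [182.3 201. ] 0.53 [0.526 0.269 0.022]
compass [261.9 208.1] 0.6 [0.512 0.061 0.   ]
box [182.9 205.5] 0.97 [0.516 0.27  0.   ]
lid_top [262.4 208.8] 0.49 [0.501 0.059 0.154]
side dict_keys(['img', 'fx', 'fy', 'cx', 'cy', 'T', 'shot']) 434.4636209741707 254.6430832233
[... 189 characters left out ...]

pad_a [352.8 183. ] 0.66 [ 0.414 -0.151  0.046]
test_spot [343.8 148.7] 0.63 [ 0.477 -0.241  0.046]
test_spot [349.4 182.6] 0.36 [ 0.421 -0.148  0.046]
slug [245.2 324.8] 0.68 [0.444 0.248 0.022]
bung [202.6 317.2] 0.59 [0.51  0.285 0.046]
weight [199.2 312.3] 0.59 [0.521 0.281 0.046]
weight [304.3 136.4] 0.45 [ 0.578 -0.229  0.046]
top [168.1 294.6] 0.74 [0.601 0.276 0.022]
top [355.  181.7] 0.51 [ 0.416 -0.179  0.022]
spool [199.  314.8] 0.95 [0.527 0.277 0.022]
compass [268.8 244.1] 0.67 [0.504 0.063 0.   ]
compass [171.7 334.5] 0.42 [0.554 0.328 0.   ]
box [202.8 317.3] 0.88 [0.525 0.271 0.   ]
lid_top [172.4 334.6] 0.88 [0.494 0.364 0.154]
lid_top [243.1 323.8] 0.53 [0.415 0.295 0.154]
```

```bash
python3 - <<'E'
import cv2,numpy as np
a=cv2.imread("pics/top1.png")[130:290,90:440];b=cv2.imread("pics/side1.png")[60:384,100:450]
f=lambda i,k:cv2.resize(i,None,fx=k,fy=k)
a=f(a,1.14);b=f(b,1.14)
cv2.imwrite("pics/both.png",np.vstack([f(a,1),b]))
print(np.vstack([a,b]).shape)
E
```

```text
(551, 399, 3)
```

View pics/both.png

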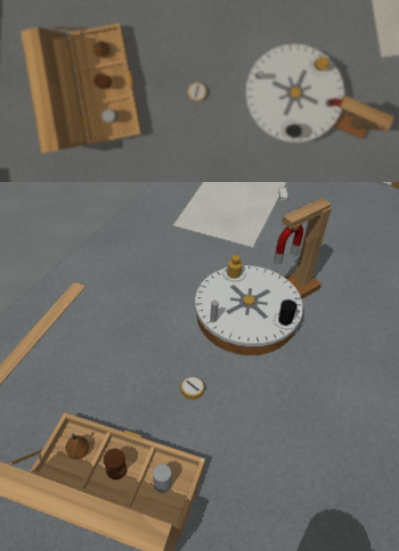

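The top view shows the box (slug in the near bay at about 189,229), the compass, and the rose (bung at about 345,241, weight at about 369,186). The magnet is at the lower right. The bung is at −72°, so the rose turns +72°.

>>> apply_moves(commands=[[[27,-40,0],-1.09,0],[[27,-40,0],-1.09,0],[[27,-40,0],-1.09,0],[[27,-40,0],-1.09,0],[[27,-40,0],-1.09,0],[[27,-40,0],-1.09,0],[[27,-40,0],-1.09,0],[[27,-40,0],-1.09,0],[[27,-40,0],-1.09,0],[[27,-40,0],-1.09,0],[[27,-40,0],-1.09,0],[[27,-40,0],-1.09,0],[[27,-40,0],-1.09,0],[[27,-40,0],-1.09,0],[[27,-40,0],-1.09,0]])

```text
clock: 2.55
tool_pos: [0.45, 0.2506, 0.2437]
orientation: [-180.0, 0.0, -78.0]
force: [-0.8, 0.7, 0.1]
opening: 0.0877
gripper_force: 0.0
```

```bash
cat > fit.py <<'E'
from h import *
from scipy.optimize import least_squares
np.set_printoptions(precision=3,suppress=True)
# stand fit from points (averaged top/side)
P=dict(peg=((.544,-.0775),90,180),a=((.572,-.2175),85,72),b=((.417,-.157),85,-72),t=((.4775,-.236),85,0),o=((.5035,-.1625),0,0))
def f(v):
    r=[]
    for p,R,a in P.values():
        t=v[2]+np.radians(a); r+=[v[0]+R/1e3*np.cos(t)-p[0],v[1]+R/1e3*np.sin(t)-p[1]]
    return np.array(r)
s=least_squares(f,[.5,-.16,-1.9]); print("axis",s.x,np.degrees(s.x[2])); print(f(s.x).reshape(-1,2)*1e3)
E
python3 fit.py; python3 - <<'E'
from h import *
o=ctrl.get_obs(); print(o["tool_pos"],o["orientation"],o["clock"])
s=ctrl.snapshot("wrist"); save(s,"w1")
T=np.array(s["T"]);print(T.round(3),s["fx"])
for k,z in dict(slug=.022,spool=.022,top=.022,box=0,compass=0).items():
    for r in ctrl.spot_point(s,k)[:2]: print(k,np.round(r["at"],1),round(r["score"],2),atz(s,r["at"],z).round(4))
E
```

```text
axis [ 0.506 -0.161 -1.959] -112.23090935238022
[[-3.553 -0.49 ]
 [-0.71   1.301]
 [ 4.628  1.971]
 [-3.262 -3.982]
 [ 2.897  1.2  ]]
[0.44995776 0.25064386 0.24365575] [-1.79987271e+02  1.73413903e-02 -7.79523192e+01] 2.55
[[-0.978  0.202  0.052  0.464]
 [-0.208 -0.947 -0.243  0.184]
 [ 0.    -0.248  0.969  0.384]
 [ 0.     0.     0.     1.   ]] 302.35490959634643
slug [261.6 171.9] 0.7 [0.4442 0.2492 0.022 ]
spool [192.1 176.1] 0.79 [0.5261 0.272  0.022 ]
top [133.1 165.1] 0.88 [0.5981 0.2735 0.022 ]
box [199.7 165. ] 0.9 [0.5226 0.261  0.    ]
```

View pics/w1.png

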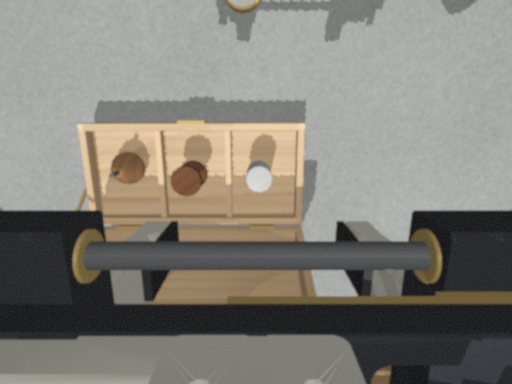

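The wrist view shows the slug top at about (259,180), with the box edges aligned with the camera axes, so the box yaw is about 12°. The next move goes above the bung with the tool flipped, so the camera side faces away from the magnet.

>>> apply_moves(commands=[[[-3,-40.5,0],-2.7,0],[[-3,-40.5,0],-2.7,0],[[-3,-40.5,0],-2.7,0],[[-3,-40.5,0],-2.7,0],[[-3,-40.5,0],-2.7,0],[[-3,-40.5,0],-2.7,0],[[-3,-40.5,0],-2.7,0],[[-3,-40.5,0],-2.7,0],[[-3,-40.5,0],-2.7,0],[[-3,-40.5,0],-2.7,0],[[-3,-40.5,0],-2.7,0],[[-3,-40.5,0],-2.7,0],[[-3,-40.5,0],-2.7,0],[[-3,-40.5,0],-2.7,0],[[-3,-40.5,0],-2.7,0],[[-3,-40.5,0],-2.7,0],[[-3,-40.5,0],-2.7,0],[[-3,-40.5,0],-2.7,0],[[-3,-40.5,0],-2.7,0],[[-3,-40.5,0],-2.7,0]])

```text
clock: 4.52
tool_pos: [0.4201, -0.154, 0.2436]
orientation: [180.0, 0.0, 138.6]
force: [0.0, 1.0, 0.0]
opening: 0.088
gripper_force: 0.0
```

>>> apply_moves(commands=[[[0,0,0],0,0],[[0,0,0],0,0],[[0,0,0],0,0]])

```text
clock: 4.77
tool_pos: [0.42, -0.1542, 0.2436]
orientation: [180.0, 0.0, 139.1]
force: [0.5, 0.8, 0.1]
opening: 0.0876
gripper_force: 0.0
```

```bash
python3 - <<'E'
from h import *
np.set_printoptions(precision=4,suppress=True)
o=ctrl.get_obs(); print(o["tool_pos"],o["orientation"],o["clock"])
s=ctrl.snapshot("wrist"); save(s,"w2")
T=np.array(s["T"]);print(T.round(3))
import pickle; pickle.dump(s,open("w2.pkl","wb"))
for k,z in dict(bung=.046,weight=.046,pad_a=.046,peg_top=.096,stand=0,test_spot=.046).items():
    for r in ctrl.spot_point(s,k)[:2]: print(k,np.round(r["at"],1),round(r["score"],2),atz(s,r["at"],z).round(4))
# slug blob in w1 (need T of that pose)
img=cv2.imread("pics/w1.png"); h=cv2.cvtColor(img,cv2.COLOR_BGR2HSV)
m=((h[...,1]<25)&(h[...,2]>190)).astype(np.uint8); m[:140]=0;m[215:]=0
n,l,st,c=cv2.connectedComponentsWithStats(m); i=1+st[1:,4].argmax(); print("slug blob",c[i],st[i])
E
```

```text
[ 0.42   -0.1542  0.2436] [179.9959   0.006  139.1191] 4.7667
[[ 0.655 -0.732 -0.188  0.37 ]
 [ 0.756  0.634  0.164 -0.112]
 [-0.001 -0.25   0.968  0.384]
 [ 0.     0.     0.     1.   ]]
bung [258.1 174.1] 0.75 [ 0.4211 -0.1545  0.046 ]
bung [393.7 224.1] 0.28 [ 0.5723 -0.0723  0.046 ]
weight [295.3 291.5] 0.8 [ 0.566  -0.2177  0.046 ]
weight [392.2 224.2] 0.27 [ 0.5712 -0.0737  0.046 ]
pad_a [261.3 174.6] 0.92 [ 0.4239 -0.1522  0.046 ]
pad_a [293.5 292.7] 0.79 [ 0.5658 -0.2205  0.046 ]
peg_top [393.3 225.3] 0.98 [ 0.5432 -0.0792  0.096 ]
stand [293.8 220.2] 0.84 [ 0.5072 -0.1653  0.    ]
test_spot [233.4 245. ] 0.77 [ 0.4676 -0.2342  0.046 ]
slug blob [258.6653 179.1122] [246 167  26  25 499]
```

View pics/w2.png

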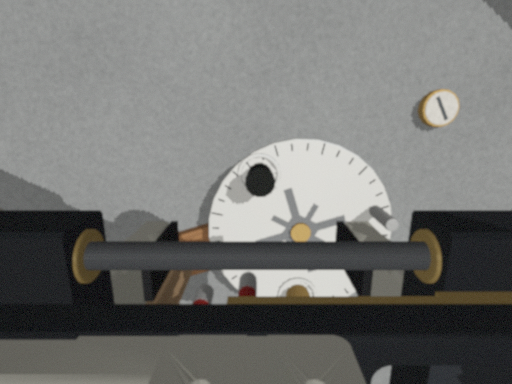

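The wrist view shows the bung's top at about (260,180) inside its pad ring, the hub at (301,233) and the peg top at (393,225). The magnet is below the bar.

```bash
python3 - <<'E'
from h import *
import pickle
np.set_printoptions(precision=4,suppress=True)
from scipy.optimize import least_squares
s=pickle.load(open("w2.pkl","rb"))
h=cv2.cvtColor(s["img"],cv2.COLOR_RGB2HSV)
m=(h[...,2]<60).astype(np.uint8); m[205:]=0;m[:150]=0;m[:,:230]=0;m[:,300:]=0
n,l,st,c=cv2.connectedComponentsWithStats(m); i=1+st[1:,4].argmax(); x,y,w,hh,_=st[i]; print("bung",c[i],st[i])
# extent compare with model bung
def bbox(s,x,y,z0,ht,r0,r1):
    a=np.linspace(0,6.28,60); p=np.array([proj(s,(x+r*np.cos(t),y+r*np.sin(t),z)) for t in a for r,z in((r0,z0),(r1,z0+ht))])
    return np.r_[p.min(0),p.max(0)]
b=np.array([x,y,x+w,y+hh])-.5
r=least_squares(lambda v:bbox(s,v[0],v[1],.046,.045,.0135,.0155)-b,[.42,-.155]); print("bung fit",r.x,r.fun)
P=dict(peg=((.5437,-.0785),90,180),a=((.566,-.219),85,72),b=((.4235,-.1525),85,-72))
def f(v):
    q=[]
    for p,R,a in P.values():
        t=v[2]+np.radians(a); q+=[v[0]+R/1e3*np.cos(t)-p[0],v[1]+R/1e3*np.sin(t)-p[1]]
    return np.array(q)
v=least_squares(f,[.5,-.16,-1.9]); print("axis",v.x,np.degrees(v.x[2]),v.fun*1e3)
for p,R,a in P.values():
    t=v.x[2]+np.radians(a); print(v.x[0]+R/1e3*np.cos(t),v.x[1]+R/1e3*np.sin(t))
s1=dict(s); s1["T"]=np.array([[-.978,.202,.052,.464],[-.208,-.947,-.243,.184],[0,-.248,.969,.384],[0,0,0,1]])
print("slug top",atz(s1,(258.7,179.1),.067))
# hub centre, near rose face height
print("hub",atz(s,(300.5,233),.05))
for px in((82,126),(304,125)): print("rim",atz(s1,px,.038))
E
```

```text
bung [259.4676 179.9892] [246 164  28  31 648]
bung fit [ 0.4209 -0.1528] [-1.5941 -2.2862  1.5949  2.1477]
axis [ 0.5058 -0.1613 -2.0039] -114.81428407111838 [-0.1037 -1.1454  2.1779 -0.104  -2.0743  1.2494]
0.5435963422137903 -0.07964540103108168
0.5681779264397157 -0.21910401758409512
0.421425731345147 -0.15125058138780761
slug top [0.4478 0.2494 0.067 ]
hub [ 0.507  -0.1625  0.05  ]
rim [0.6524 0.2372 0.038 ]
rim [0.4098 0.1845 0.038 ]
```

>>> apply_moves(commands=[[[0.1,0.1,-4],0,0],[[0.1,0.1,-8],0,0],[[0.1,0.1,-12],0,0],[[0.1,0.1,-14.5],0,0],[[0.1,0.1,-16.2],0,0],[[0.1,0.1,-16.2],0,0],[[0.1,0.1,-16.2],0,0.4],[[0.1,0.1,-16.2],0,1],[[0.1,0.1,-16.2],0,1],[[0.1,0.1,-16.2],0,1],[[0.1,0.1,-16.2],0,1],[[0.1,0.1,-16.2],0,1],[[0.1,0.1,-16.2],0,1],[[0.1,0.1,-16.2],0,1]])

```text
clock: 6.28
tool_pos: [0.421, -0.1534, 0.0818]
orientation: [180.0, 0.0, 138.9]
force: [0.0, -0.1, -0.4]
opening: 0.0397
gripper_force: 0.0
```

>>> apply_moves(commands=[[[0,0,0],0,1],[[0,0,0],0,1],[[0,0,0],0,1],[[0,0,0],0,1],[[0,0,0],0,1]])

```text
clock: 6.7
tool_pos: [0.421, -0.1534, 0.0816]
orientation: [180.0, 0.0, 138.9]
force: [1.1, -0.1, 0.8]
opening: 0.0293
gripper_force: 30.0
```

>>> apply_moves(commands=[[[0,0,2],0,1],[[0,0,6],0,1],[[0,0,10],0,1],[[0,4,10],0.2,1],[[0,8,10],0.4,1],[[0,12,10],0.6,1],[[0,16,10],0.8,1],[[0,19.3,8],1.0,1],[[0,19.3,4],1.2,1],[[0,19.3,0],1.2,1],[[0,19.3,-2.5],1.2,1],[[0,19.3,-3.8],1.2,1],[[0,19.3,-4.5],1.2,1],[[0,19.3,-4.5],1.2,1]])

```text
clock: 7.87
tool_pos: [0.4204, 0.0395, 0.0352]
orientation: [-180.0, -0.2, -152.1]
force: [-0.2, -0.3, -0.1]
opening: 0.0293
gripper_force: 30.0
```

>>> apply_moves(commands=[[[0,0,0],0,1],[[0,0,0],0,0.6],[[0,0,0],0,0.4],[[0,0,0],0,0],[[0,0,0],0,0],[[0,0,0],0,0],[[0,0,0],0,0],[[0,0,0],0,0],[[0,0,4],0,0],[[0,0,8],0,0],[[0,0,12],0,0],[[0,0,16],0,0]])

```text
clock: 8.87
tool_pos: [0.4204, 0.0392, 0.1985]
orientation: [-180.0, -0.0, -152.4]
force: [1.9, 0.4, -1.6]
opening: 0.0871
gripper_force: 0.0
```

```bash
python3 - <<'E'
from h import *
o=ctrl.get_obs(); print(o["tool_pos"],o["orientation"],o["opening"],o["clock"])
for c in("side","top"):
    s=ctrl.snapshot(c); save(s,c+"2")
    for k in("bung","pad_b"):
        for r in ctrl.spot_point(s,k)[:3]: print(c,k,np.round(r["at"],1),round(r["score"],2),atz(s,r["at"],0 if k=="bung" else .046).round(3))
E
```

```text
[0.42035278 0.03920001 0.19847363] [-1.79998233e+02 -2.65437101e-02 -1.52397058e+02] 0.08705411711231144 8.8667
side bung [309.2 256. ] 0.75 [0.418 0.043 0.   ]
side pad_b [303.4 138. ] 0.92 [ 0.577 -0.223  0.046]
side pad_b [356.  181.9] 0.81 [ 0.409 -0.158  0.046]
top pad_b [370.7 185.4] 0.75 [ 0.572 -0.216  0.046]
top pad_b [347.  246.1] 0.63 [ 0.417 -0.156  0.046]
```

View pics/side2.png

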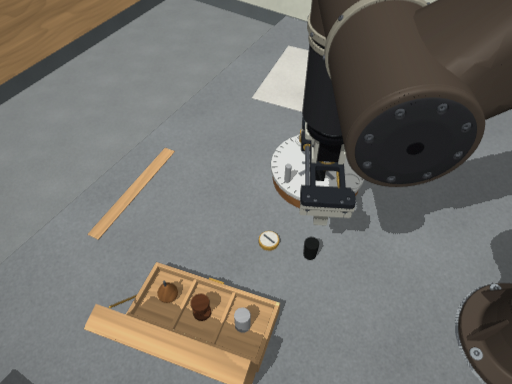

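The bung stands upright at pixel (311,248), about (0.42, 0.04) on the desk, and nothing else moved. Next is the slug.

>>> apply_moves(commands=[[[0.8,4.2,0],0.125,0],[[1.1,8.4,0],0.25,0],[[1.6,12.6,0],0.375,0],[[2.1,16.8,0],0.5,0],[[2.6,21,0],0.625,0],[[2.6,21,0],0.75,0],[[2.6,21,0],0.875,0],[[2.6,21,0],1.0,0],[[2.6,21,0],1.125,0],[[2.6,21,0],1.3,0],[[2.6,21,0],1.3,0],[[2.6,21,-4],1.3,0],[[2.6,21,-8],1.3,0],[[2.6,21,-11.5],1.3,0],[[2.6,21,-13],1.3,0],[[2.6,21,-14],1.3,0],[[2.6,21,-14],1.3,0],[[2.6,21,-14],1.3,0]])

```text
clock: 10.67
tool_pos: [0.4462, 0.2487, 0.0556]
orientation: [179.9, -0.1, -77.9]
force: [-0.1, -0.0, 0.4]
opening: 0.0878
gripper_force: 0.0
```

>>> apply_moves(commands=[[[0,0,0],0,0.4],[[0,0,0],0,1],[[0,0,0],0,1],[[0,0,0],0,1],[[0,0,0],0,1],[[0,0,0],0,1],[[0,0,0],0,1],[[0,0,0],0,1],[[0,0,0],0,1],[[0,0,0],0,1],[[0,0,0],0,1],[[0,0,0],0,1]])

```text
clock: 11.67
tool_pos: [0.4472, 0.2497, 0.0567]
orientation: [-180.0, 0.0, -77.9]
force: [1.9, 0.6, -0.1]
opening: 0.0283
gripper_force: 30.0
```

>>> apply_moves(commands=[[[0,0,2],0,1],[[0,0,6],0,1],[[0,0,10],-0.125,1],[[0,-2,14],-0.25,1],[[-0.2,-5,18],-0.375,1],[[-0.4,-8,18],-0.5,1],[[-0.6,-11,18],-0.625,1],[[-0.8,-14,18],-0.75,1],[[-1,-17,18],-0.875,1],[[-1.2,-20,18],-1.0,1],[[-1.4,-23,18],-1.125,1],[[-1.6,-26,18],-1.25,1],[[-1.8,-29,18],-1.375,1],[[-2,-32,18],-1.5,1],[[-2.2,-35,18],-1.625,1],[[-2.4,-37,18],-1.75,1],[[-2.5,-38.5,18],-1.875,1],[[-2.6,-39.5,18],-2.0,1],[[-2.6,-40.2,18],-2.125,1],[[-2.6,-40.2,18],-2.25,1]])

```text
clock: 13.33
tool_pos: [0.42, -0.1535, 0.2359]
orientation: [-180.0, -0.1, 152.7]
force: [-0.6, -0.0, -1.5]
opening: 0.028
gripper_force: 30.0
```

>>> apply_moves(commands=[[[0,0,0],-0.12,1],[[0,0,0],-0.22,1],[[0,0,-4],-0.22,1],[[0,0,-8],-0.22,1],[[0,0,-10],-0.22,1],[[0,0,-10],-0.22,1],[[0,0,-10],-0.22,1]])

```text
clock: 13.92
tool_pos: [0.4201, -0.1526, 0.1361]
orientation: [-179.9, -0.1, 140.6]
force: [0.6, 0.9, -1.1]
opening: 0.0286
gripper_force: 30.0
```

```bash
python3 - <<'E'
from h import *
import pickle
o=ctrl.get_obs(); print(o["tool_pos"],o["orientation"],o["opening"],o["clock"])
s=ctrl.snapshot("wrist"); save(s,"w3"); pickle.dump(s,open("w3.pkl","wb"))
for k,z in dict(pad_b=.046,slug=o["tool_pos"][2]-.0347,peg_top=.096).items():
    for r in ctrl.spot_point(s,k)[:2]: print(k,np.round(r["at"],1),round(r["score"],2),atz(s,r["at"],z).round(4))
E
```

```text
[ 0.42013541 -0.15258381  0.13607635] [-1.79864902e+02 -1.22771252e-01  1.40576955e+02] 0.02859008479848808 13.9167
pad_b [259.2 205.2] 0.94 [ 0.4243 -0.1551  0.046 ]
slug [256.2 227.3] 0.96 [ 0.421  -0.1551  0.1014]
peg_top [454.6 288.7] 0.68 [ 0.541  -0.0813  0.096 ]
```

View pics/w3.png

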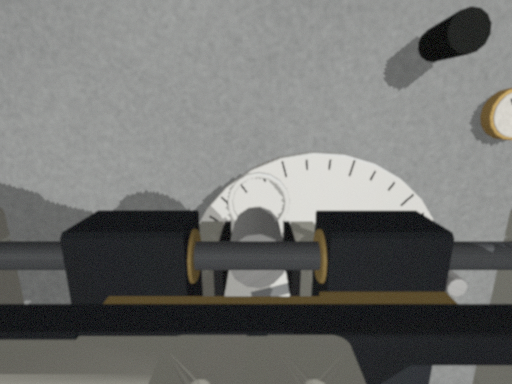

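The held slug's lower end is at about (256,228) and the pad ring's centre at about (259,204). They line up within about 3 mm, so I lower it with a +2 mm shift in x.

>>> apply_moves(commands=[[[0.2,0,-2],0,1],[[0.2,0,-4],0,1],[[0.2,0,-5],0,1],[[0.2,0,-5.3],0,1],[[0.2,0,-5.4],0,1],[[0.2,0,-5.4],0,1],[[0.2,0,-5.4],0,1]])

```text
clock: 14.7
tool_pos: [0.4238, -0.1524, 0.0837]
orientation: [179.9, 0.1, 140.6]
force: [-0.3, 0.5, -2.2]
opening: 0.0285
gripper_force: 30.0
```

>>> apply_moves(commands=[[[0,0,-0.15],0,1],[[0,0,-0.3],0,1],[[0,0,-0.3],0,1]])

```text
clock: 14.95
tool_pos: [0.4236, -0.1525, 0.0805]
orientation: [180.0, 0.1, 140.6]
force: [-1.0, 0.8, 6.5]
opening: 0.0284
gripper_force: 30.0
```

>>> apply_moves(commands=[[[0,0,0],0,0.6],[[0,0,0],0,0.4],[[0,0,0],0,0],[[0,0,0],0,0],[[0,0,0],0,0],[[0,0,0],0,0],[[0,0,0],0,0],[[0,0,0],0,0],[[0,0,3],0,0],[[0,0,7],0,0],[[0,0,11],0,0],[[0,3.5,13],0.12,0],[[0,7,13],0.24,0],[[0,11,13],0.36,0],[[-0.1,15,13],0.48,0],[[-0.3,17,13],0.6,0],[[-0.3,19.2,13],0.72,0],[[-0.3,19.2,13],0.84,0],[[-0.3,19.2,13],0.96,0],[[-0.3,19.2,13],1.08,0]])

```text
clock: 16.62
tool_pos: [0.4198, 0.0402, 0.2095]
orientation: [180.0, -0.0, -157.1]
force: [0.4, -0.8, 0.2]
opening: 0.0882
gripper_force: 0.0
```

```bash
python3 - <<'E'
from h import *
o=ctrl.get_obs(); print(o["tool_pos"],o["orientation"],o["opening"],o["clock"])
s=ctrl.snapshot("wrist"); save(s,"w4")
for k,z in dict(bung=0,compass=0,slug=.046).items():
    for r in ctrl.spot_point(s,k)[:2]: print(k,np.round(r["at"],1),round(r["score"],2),atz(s,r["at"],z).round(4))
E
```

```text
[0.41977004 0.04015978 0.20953464] [ 1.79995736e+02 -3.16834609e-03 -1.57128721e+02] 0.08821596862785222 16.6167
bung [256.6 173.7] 0.89 [0.4215 0.0388 0.    ]
compass [247.2 243.5] 0.55 [0.5079 0.0625 0.    ]
slug [ 70.1 110.5] 0.73 [ 0.4261 -0.156   0.046 ]
```

View pics/w4.png

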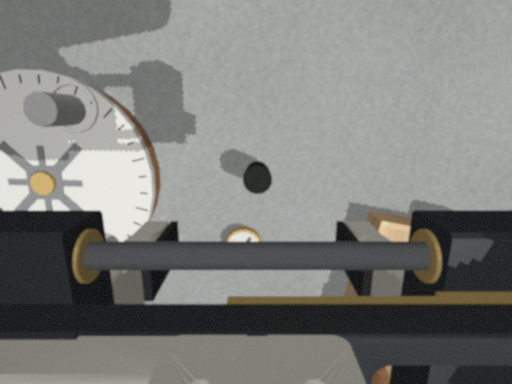

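The slug stands upright in its pad ring at about (60,109), and the bung is directly ahead at (257,177). Now I pick up the bung.

>>> apply_moves(commands=[[[0.05,-0.1,-4],0,0],[[0.05,-0.1,-8],0,0],[[0.05,-0.1,-12],0,0],[[0.05,-0.1,-15],0,0],[[0.05,-0.1,-17],0,0],[[0.05,-0.1,-17.4],0,0],[[0.05,-0.1,-17.4],0,0.5],[[0.05,-0.1,-17.4],0,1],[[0.05,-0.1,-17.4],0,1],[[0.05,-0.1,-17.4],0,1],[[0.05,-0.1,-17.4],0,1],[[0.05,-0.1,-17.4],0,1],[[0.05,-0.1,-17.4],0,1],[[0.05,-0.1,-17.4],0,1],[[0.05,-0.1,-17.4],0,1],[[0.05,-0.1,-17.4],0,1],[[0.05,-0.1,-17.4],0,1],[[0.05,-0.1,-17.4],0,1]])

```text
clock: 18.32
tool_pos: [0.4205, 0.0386, 0.0356]
orientation: [-180.0, -0.0, -157.6]
force: [0.5, -0.2, 1.2]
opening: 0.0295
gripper_force: 30.0
```

>>> apply_moves(commands=[[[0,0,2],0,1],[[0,0,6],0.12,1],[[0,0,10],0.24,1],[[0,3,13],0.36,1],[[0.4,6,14],0.48,1],[[0.8,9,14],0.6,1],[[1.2,12,14],0.72,1],[[1.6,15,14],0.84,1],[[2,18,14],0.96,1],[[2.4,20,14],1.08,1],[[2.6,21,14],1.2,1],[[2.6,21,14],1.3,1],[[2.6,21,14],1.39,1],[[2.6,21,10.5],1.39,1],[[2.6,21,7],1.39,1],[[2.6,21,4.5],1.39,1],[[2.6,21,3],1.39,1],[[2.6,21,2.4],1.39,1],[[2.6,21,2.4],1.39,1],[[2.6,21,2.4],1.39,1]])

```text
clock: 19.98
tool_pos: [0.4465, 0.2486, 0.0596]
orientation: [180.0, -0.0, -77.9]
force: [0.8, -0.5, -0.1]
opening: 0.0295
gripper_force: 30.0
```

>>> apply_moves(commands=[[[0,0,-0.1],0,1],[[0,0,-0.2],0,1],[[0,0,-0.2],0,1]])

```text
clock: 20.23
tool_pos: [0.4466, 0.2487, 0.0579]
orientation: [-180.0, 0.0, -77.9]
force: [0.1, -0.6, -1.3]
opening: 0.0289
gripper_force: 30.0
```

>>> apply_moves(commands=[[[0,0,0],0,0.6],[[0,0,0],0,0.45],[[0,0,0],0,0],[[0,0,0],0,0],[[0,0,0],0,0],[[0,0,0],0,0],[[0,0,0],0,0],[[0,0,0],0,0],[[0,0,3],0,0],[[0,0,7],0,0],[[0,0,11],0,0],[[1,-3,13],0,0],[[2,-7,13],-0.1,0],[[3,-11,13],-0.2,0],[[4,-15,13],-0.3,0],[[5,-19,13],-0.4,0],[[6,-22,13],-0.5,0],[[6,-22,13],-0.646,0],[[6,-22,13],-0.646,0]])

```text
clock: 21.82
tool_pos: [0.5065, 0.0267, 0.1874]
orientation: [180.0, -0.0, -115.5]
force: [-1.2, 0.3, -0.2]
opening: 0.0877
gripper_force: 0.0
```

```bash
python3 - <<'E'
from h import *
import pickle
o=ctrl.get_obs(); print(o["tool_pos"],o["orientation"],o["opening"],o["clock"])
a=ctrl.snapshot("wrist"); b=ctrl.snapshot("side"); save(a,"w5")
for s in(a,b):
  for k,z in dict(bung=.022,slug=.046,peg_top=.096,stand=0,weight=.046,pad_b=.046).items():
    for r in ctrl.spot_point(s,k)[:2]: print(k,np.round(r["at"],1),round(r["score"],2),atz(s,r["at"],z).round(4))
f=lambda i:cv2.resize(i[...,::-1],None,fx=.78,fy=.78)
cv2.imwrite("pics/wb.png",np.hstack([f(a["img"]),f(b["img"])]))
E
```

```text
[0.50647554 0.02672821 0.18738623] [ 1.79981546e+02 -1.52355319e-02 -1.15464361e+02] 0.08767239825933729 21.8167
bung [150.5  95.9] 0.7 [ 0.5635 -0.0947  0.022 ]
bung [272.7 203.7] 0.33 [0.5023 0.0549 0.022 ]
peg_top [152.   97.9] 0.95 [ 0.5426 -0.0785  0.096 ]
stand [175.    8.4] 0.96 [ 0.507  -0.1588  0.    ]
bung [242.7 324.4] 0.9 [0.4483 0.25   0.022 ]
slug [349.3 180. ] 0.67 [ 0.4242 -0.1552  0.046 ]
peg_top [287.2 168. ] 0.63 [ 0.5406 -0.0703  0.096 ]
peg_top [198.4 310. ] 0.61 [0.5063 0.2941 0.096 ]
stand [317.9 179.7] 0.83 [ 0.499 -0.158  0.   ]
pad_b [352.9 180.8] 0.81 [ 0.4163 -0.1573  0.046 ]
pad_b [348.1 180.2] 0.65 [ 0.4262 -0.1532  0.046 ]
```

View pics/wb.png

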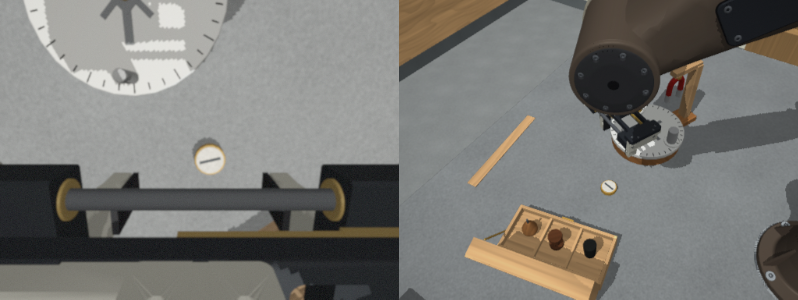

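The bung stands in the slug's former bay (right panel, about 590,248) and the slug is on its pad. Next I grip the peg.

>>> apply_moves(commands=[[[1.5,-4,0],0,0],[[2.9,-8,0],0,0],[[3.6,-10.5,0],0,0],[[3.6,-10.5,-1],0,0],[[3.6,-10.5,-4],0,0],[[3.6,-10.5,-7.5],0,0],[[3.6,-10.5,-10],0,0],[[3.6,-10.5,-10.9],0,0.3],[[3.6,-10.5,-10.9],0,0.6],[[3.6,-10.5,-10.9],0,0.7],[[3.6,-10.5,-10.9],0,0.7],[[3.6,-10.5,-10.9],0,0.7],[[3.6,-10.5,-10.9],0,0.75],[[3.6,-10.5,-10.9],0,0.78],[[3.6,-10.5,-10.9],0,0.8],[[3.6,-10.5,-10.9],0,0.82],[[3.6,-10.5,-10.9],0,0.84],[[3.6,-10.5,-10.9],0,0.9],[[3.6,-10.5,-10.9],0,1],[[3.6,-10.5,-10.9],0,1]])

```text
clock: 24.18
tool_pos: [0.5426, -0.0765, 0.0786]
orientation: [-180.0, -0.0, -114.9]
force: [0.4, -1.0, 0.8]
opening: 0.0134
gripper_force: 30.0
```

```bash
python3 - <<'E'
import numpy as np
for r0,s in((np.array([3.66,8.55]),0),):
  for t in(1,3,6,10,14,18,22,26,30,33,35,36,37,39,42,46,50,54,58,62,66,69,71,72):
    a=np.radians(t);R=np.array([[np.cos(a),-np.sin(a)],[np.sin(a),np.cos(a)]])
    print(t,(R@r0-r0).round(2),round(a,3))
E
```

```text
1 [-0.15  0.06] 0.017
3 [-0.45  0.18] 0.052
6 [-0.91  0.34] 0.105
10 [-1.54  0.51] 0.175
14 [-2.18  0.63] 0.244
18 [-2.82  0.71] 0.314
22 [-3.47  0.75] 0.384
26 [-4.12  0.74] 0.454
30 [-4.77  0.68] 0.524
33 [-5.25  0.61] 0.576
35 [-5.57  0.55] 0.611
36 [-5.72  0.52] 0.628
37 [-5.88  0.48] 0.646
39 [-6.2  0.4] 0.681
42 [-6.66  0.25] 0.733
46 [-7.27  0.02] 0.803
50 [-7.86 -0.25] 0.873
54 [-8.43 -0.56] 0.942
58 [-8.97 -0.92] 1.012
62 [-9.49 -1.3 ] 1.082
66 [-9.98 -1.73] 1.152
69 [-10.33  -2.07] 1.204
71 [-10.55  -2.31] 1.239
72 [-10.66  -2.43] 1.257
```

>>> apply_moves(commands=[[[-0.15,0.06,0],0.017,1],[[-0.45,0.18,0],0.052,1],[[-0.91,0.34,0],0.105,1],[[-1.54,0.51,0],0.175,1],[[-2.18,0.63,0],0.244,1],[[-2.82,0.71,0],0.314,1],[[-3.47,0.75,0],0.384,1],[[-4.12,0.74,0],0.454,1],[[-4.77,0.68,0],0.524,1],[[-5.25,0.61,0],0.576,1],[[-5.57,0.55,0],0.611,1],[[-5.72,0.52,0],0.628,1],[[-5.72,0.52,0],0.628,1]])

```text
clock: 25.27
tool_pos: [0.4849, -0.0714, 0.0786]
orientation: [180.0, -0.0, -78.9]
force: [0.4, -1.7, -2.5]
opening: 0.0134
gripper_force: 30.0
```

>>> apply_moves(commands=[[[-0.16,-0.04,0],0.018,1],[[-0.48,-0.12,0],0.053,1],[[-0.94,-0.27,0],0.105,1],[[-1.55,-0.5,0],0.175,1],[[-2.14,-0.77,0],0.245,1],[[-2.71,-1.08,0],0.314,1],[[-3.25,-1.44,0],0.384,1],[[-3.77,-1.82,0],0.454,1],[[-4.26,-2.25,0],0.524,1],[[-4.61,-2.59,0],0.576,1],[[-4.83,-2.83,0],0.611,1],[[-4.94,-2.95,0],0.629,1],[[-4.94,-2.95,0],0.629,1],[[-4.94,-2.95,0],0.629,1]])

```text
clock: 26.43
tool_pos: [0.4366, -0.1007, 0.0786]
orientation: [-180.0, -0.0, -42.9]
force: [5.7, -0.8, -6.3]
opening: 0.0134
gripper_force: 30.0
```

```bash
python3 - <<'E'
from h import *
import pickle
o=ctrl.get_obs(); print(o["tool_pos"],o["orientation"],o["force"],o["opening"],o["clock"])
s=ctrl.snapshot("side"); save(s,"side5")
for k,z in dict(slug=.046,peg_top=.096,stand=0,weight=.046,test_spot=.046).items():
    for r in ctrl.spot_point(s,k)[:2]: print(k,np.round(r["at"],1),round(r["score"],2),atz(s,r["at"],z).round(4))
E
```

```text
[ 0.43658124 -0.10067007  0.07857498] [-1.79959724e+02 -4.27572892e-02 -4.29288513e+01] [ 5.67463463 -0.81580594 -6.34148927] 0.013370236703444914 26.4333
peg_top [334.3 178.5] 0.69 [ 0.4414 -0.0966  0.096 ]
stand [314.7 178.8] 0.77 [ 0.5068 -0.1565  0.    ]
weight [280.1 160.8] 0.52 [ 0.5868 -0.1244  0.046 ]
```

>>> apply_moves(commands=[[[0,0,0],0,0.83],[[0,0,0],0,0.82],[[0,0,0],0,0.8],[[0,0,0],0,0.78],[[0,0,0],0,0.75],[[0,0,0],0,0.7],[[0,0,0],0,0.6],[[0,0,0],0,0.4],[[0,0,0],0,0.4],[[0,0,0],0,0.4],[[0,0,3],0,0.4],[[0,0,7],0,0.4],[[0,0,11],0,0.4],[[0,3,14],0,0.4],[[0,7,14],0,0.4],[[0,11,14],0,0.4],[[0,15,14],0,0.4],[[0,18,14],0,0.4],[[0,18,14],0,0.4]])

```text
clock: 28.32
tool_pos: [0.4362, 0.0833, 0.2189]
orientation: [-179.9, -0.0, -42.7]
force: [0.4, 0.8, 0.3]
opening: 0.0526
gripper_force: 0.0
```

```bash
python3 - <<'E'
from h import *
from scipy.optimize import least_squares
o=ctrl.get_obs(); print(o["tool_pos"],o["orientation"],o["force"],o["opening"],o["clock"])
for c in("top","side"):
  s=ctrl.snapshot(c); save(s,c+"6")
  for k,z in dict(slug=.046,peg_top=.096,stand=0,weight=.046,pad_a=.046,test_spot=.046,bung=.022,compass=0).items():
    for r in ctrl.spot_point(s,k)[:2]: print(c,k,np.round(r["at"],1),round(r["score"],2),atz(s,r["at"],z).round(4))
a=cv2.imread("pics/top6.png")[130:290,90:440];b=cv2.imread("pics/side6.png")[60:384,100:450]
cv2.imwrite("pics/end.png",cv2.resize(np.vstack([a,b]),None,fx=1.2,fy=1.2))
E
```

```text
[0.43623564 0.08333996 0.21894107] [-1.79902995e+02 -1.46503796e-02 -4.26981900e+01] [0.38353502 0.80975888 0.2785937 ] 0.052608066144298866 28.3167
top slug [377.2 222.9] 0.62 [ 0.4767 -0.232   0.046 ]
top peg_top [332. 237.] 0.6 [ 0.4389 -0.1107  0.096 ]
top stand [345.  214.1] 0.82 [ 0.5001 -0.1582  0.    ]
top stand [333.9 181.9] 0.39 [ 0.5852 -0.1287  0.    ]
top weight [326.9 183.4] 0.46 [ 0.5754 -0.1042  0.046 ]
top pad_a [382.4 224.1] 0.94 [ 0.4739 -0.2451  0.046 ]
top pad_a [332.3 178.5] 0.71 [ 0.5882 -0.1179  0.046 ]
top test_spot [374.4 223.9] 0.91 [ 0.4741 -0.2249  0.046 ]
top bung [191.2 232.2] 0.47 [0.4454 0.2428 0.022 ]
top compass [262.3 210.2] 0.55 [0.5068 0.0601 0.    ]
side peg_top [335.7 179.4] 0.63 [ 0.4378 -0.0959  0.096 ]
side stand [318.  179.9] 0.56 [ 0.4985 -0.1575  0.    ]
side bung [245.2 324.5] 0.83 [0.4443 0.2477 0.022 ]
side bung [169.  293.9] 0.44 [0.6004 0.2738 0.022 ]
side compass [336.1 180.5] 0.73 [ 0.4608 -0.1789  0.    ]
```

View pics/end.png

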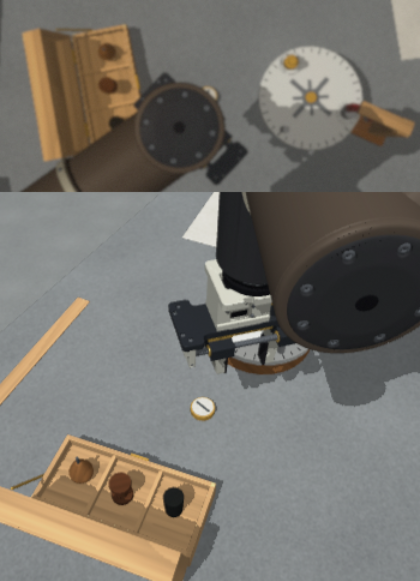

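```bash
python3 - <<'E'
from h import *
s=ctrl.snapshot("top")
i0=cv2.imread("pics/top1.png",0).astype(np.float32); i1=cv2.imread("pics/top6.png",0).astype(np.float32)
def polar(im,c,rs,N=1440):
    t=np.arange(N)*2*np.pi/N; out=[]
    for r in rs:
        p=np.array([proj(s,(c[0]+r*np.cos(a),c[1]+r*np.sin(a),.046)) for a in t],np.float32)
        out.append(cv2.remap(im,p[:,0].reshape(1,-1),p[:,1].reshape(1,-1),cv2.INTER_CUBIC)[0])
    return np.array(out)
# disc centre: search for max correlation
best=[]
for cx in(.500,.503,.506):
  for cy in(-.165,-.162,-.159):
    for nm,rs in(("spokes",np.linspace(.025,.05,6)),("ticks",np.linspace(.094,.104,4))):
        A=polar(i0,(cx,cy),rs);B=polar(i1,(cx,cy),rs)
        hp=lambda M:np.clip(M-cv2.blur(M,(241,1),borderType=cv2.BORDER_REFLECT),-40,40)
        A,B=hp(A),hp(B); sc=[(A*np.roll(B,-k,1)).sum()/np.sqrt((A*A).sum()*(B*B).sum()) for k in range(240,340)]
        k=int(np.argmax(sc)); best.append((nm,cx,cy,(k+240)/4,round(float(max(sc)),3)))
for b in sorted(best,key=lambda b:-b[4])[:10]: print(b)
E
```

```text
('spokes', 0.506, -0.159, 72.25, 0.943)
('spokes', 0.506, -0.162, 72.5, 0.771)
('spokes', 0.503, -0.159, 71.25, 0.737)
('spokes', 0.503, -0.162, 71.75, 0.587)
('ticks', 0.506, -0.159, 73.25, 0.519)
('ticks', 0.506, -0.165, 77.0, 0.517)
('ticks', 0.503, -0.165, 76.5, 0.512)
('ticks', 0.506, -0.162, 74.0, 0.51)
('ticks', 0.503, -0.162, 74.25, 0.505)
('ticks', 0.503, -0.159, 73.25, 0.499)
```

>>> apply_moves(commands=[[[1,4,2.5],0,0.4],[[0,8,2.5],0,0.4],[[-1,12,2.5],0,0.4],[[-2,16,2.5],0,0.4],[[-4,20,2.5],0,0.4],[[-6,24,2.5],0,0.4],[[-8,28,2.5],0,0.4],[[-10,32,2.5],0,0.4],[[-12,36,2.5],0,0.4],[[-14,40,2.5],0,0.4],[[-16,43,2.5],0,0.4],[[-18,46,2.5],0,0.4],[[-20,49,2.5],0,0.4],[[-22,52,2.5],0,0.4],[[-24,55,2.5],0,0.4],[[-25,56,2.5],0,0.4],[[-25,56,2.5],0,0.4],[[-25,56,2.5],0,0.4]])

```text
clock: 30.77
tool_pos: [0.1851, 0.6393, 0.2426]
orientation: [179.9, -0.1, -42.8]
force: [-0.3, -1.2, 0.5]
opening: 0.0525
gripper_force: 0.0
```

```bash
python3 - <<'E'
from h import *
o=ctrl.get_obs(); print(o["tool_pos"],o["clock"])
s=ctrl.snapshot("side"); save(s,"side7")
for k,z in dict(slug=.046,peg_top=.096,weight=.046,bung=.022,compass=0,spool=.022,top=.022).items():
    for r in ctrl.spot_point(s,k)[:1]: print(k,np.round(r["at"],1),round(r["score"],2),atz(s,r["at"],z).round(4))
cv2.imwrite("pics/end2.png",cv2.resize(cv2.imread("pics/side7.png")[60:384,120:440],None,fx=1.8,fy=1.8,interpolation=cv2.INTER_CUBIC))
E
```

```text
[0.18513707 0.63928546 0.24263467] 30.7667
slug [342.1 149.6] 0.6 [ 0.4794 -0.2362  0.046 ]
peg_top [335.8 179.1] 0.82 [ 0.438  -0.0967  0.096 ]
weight [281.1 159.6] 0.79 [ 0.5868 -0.1291  0.046 ]
bung [243.6 324.3] 0.57 [0.447  0.2489 0.022 ]
compass [267.7 246.2] 0.53 [0.5035 0.0687 0.    ]
spool [344.6 148.3] 0.74 [ 0.4833 -0.2683  0.022 ]
top [169.  293.4] 0.57 [0.6011 0.273  0.022 ]
```

View pics/end2.png

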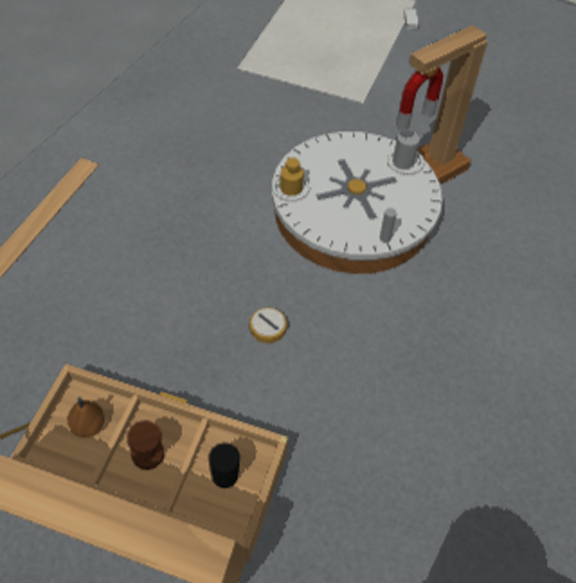

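The slug stands upright on its pad under the magnet (405,150) and the weight is on its own pad (291,178). The bung is upright in the bay (224,465), and the rest is undisturbed.

```bash
python3 -c "
from plant import ctrl
print(ctrl.close_job())"
```

```text
the job is handed in; nothing more can be done
None
```

The job is done and handed in at about 31 s: the slug stands on the bung's pad under the magnet, the bung is upright in the slug's bay, and the rose is one click (+72°) round, measured at about 72.25° from the pictures, with nothing else visibly disturbed.

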